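Wind the clockwork timer of the fan run-in stand

TASK

The fan on the run-in stand is to run for the time set on its clockwork timer. Wind the timer up clockwise with its wing key, regripping it as often as you need, until the pointer stands between the two raised ribs of the set ring. Then let go of the key, and leave the loose things on the bench where they are.

Things in the scene. Friction and masses are not known exactly. Their poses are not given: they have to be found in the camera images.
- stand: Stand bolted to the bench: steel base plate 200 x 360 x 6 mm, on it a square grey timer case 180 x 180 mm, its flat top 90 mm above the bench; on the case's +y side a black 120 mm square fan clamped upright, 175 to 213 mm from the key axis, top 129 mm above the bench. Origin on the bench, on the vertical key axis (centre of the case); z up.
- set_ring: White disc 172 mm across, 3 mm thick, fixed on the case top, centred on the key axis (origin: centre of its underside). Two dark radial ribs, 30 mm long, 4 mm high, 38 mm between their inner faces, lie at its rim (69 mm from the axis) either side of its own +x direction. They mark the set time, which differs each time; the ring itself cannot be turned.
- gate (a point): Point midway between the two ribs, 62 mm from the key axis, at the height of the pointer (103.5 mm above the bench): where the pointer's tip belongs.
- key_grip (a point): Centre of the brass wing key, on its vertical axis, 137 mm above the bench. The key is an upright blade with two round lobes: 76 mm long (own x, towards the pointer), 10 mm thick (y), 36 mm high over the lobes (119 to 155 mm above the bench), 24 mm at the flat-faced middle (125 to 149 mm), which is best pinched across the thickness. 16 mm stem below; z up.
- pointer_tip (a point): Tip of the flat dark pointer arm, 62 mm from the axis, 8 mm wide, 3 mm thick, its middle 103.5 mm above the bench. It is fixed to the key, turns with it, and passes over the ribs without touching them. It lies under one lobe of the key, along the key's +x.
- key (a joint): Clockwise turn of the key seen from above, rad: 0 run down (pointer along the stand's +x); hard stops at 0 and 5.6. It starts in 0 to 0.7 and the ribs lie at 3.2 to 4.4, so several part turns are needed. The spring pushes back 0.02 N m plus 0.02 per rad; a 0.16 N m friction brake holds the key where it is let go. Winding takes 0.18 to 0.29 N m. An overshoot may be turned back.
- loose_fan: Bystander: loose black fan lying flat, 92 x 92 x 25 mm, origin under its centre.
- screwdriver: Bystander: loose screwdriver lying beyond the stand, about 200 mm long, along its own x; origin under its middle.
- carton: Bystander: open cardboard carton of screws, 110 x 150 x 60 mm, beyond the stand; origin under its centre.

How it is judged:
By the outcome, as a careful person would: the job done as asked, in the order asked, and still so for the second after the job is handed in, with the robot touching nothing.
It also fails if it takes over 58 s, if anything falls off the work surface, if the arm or the gripper's body presses on something with over 40 N, if the wrist force passes 120 N, or if a joint passes its speed limit or range.

ROBOT

A 6-joint arm with a two-finger parallel gripper is mounted at the origin on the work surface. World frame = base frame: x ahead of the robot, y to its left, z up, the work surface at z = 0. Lengths are in mm, angles in rad, forces in N, time in s.
With the tool pointing down it reaches from about 350 to 975 mm from the base axis. Payload 7.1 kg.
Tool frame: the origin (TCP) lies between the finger pads; the fingertips stand 17 mm ahead of it and the grasp point (between the pads) lies 2 mm behind it; z points along the fingers, y is the line along which they close (so a half turn about z gives the same grasp; the last joint's range is limited). The gripper opens to 88 mm and grips with 3 to 60 N. Pads are 20 mm wide; open, the fingers measure 115 mm over their backs; the gripper's body (75 mm by 178 mm) begins 61 mm behind the grasp point.
Start: joints at [-1.285, 0.423, 1.63, -0, 1.089, -0.019], TCP at [187.582, -596.169, 239.675] pointing down, gripper open.
Joint ranges: [-3, 3], [-0.9, 2.11], [0.09, 2.58], [-1.31, 4.45], [0.11, 2.69], [-2.54, 2.54]. Speed limits (rad/s): [2.39, 2.39, 3.01, 3.14, 3.14, 3.14].

INTERFACE

Orientations are given as a rotation vector (axis times angle).
In Python, from workcell import ctrl, cams, workorder gives the robot as it stands (ctrl), with the cameras (cams) and the job (workorder).
- The arm moves only by the shell command python3 jog.py 'ROWS' [OPENING]. ROWS is one flat JSON list of numbers that holds 1 to 5 rows one after another, with no inner brackets; each row has 6 numbers: dx, dy, dz in mm, then a rotation vector rx, ry, rz in rad; each row shifts and turns the commanded pose from where the row before left it, along the tool's axes as they then stand; what a row does not reach is not made up. A row lasts 1/12 s, in which the tool goes at most 41.7 mm and 0.125 rad, less where a joint would pass 70% of its speed; a pose out of reach is approached as far as the arm can. OPENING is the finger opening in mm, set as the command begins (- or left out keeps the last). The fingers move at their own pace and stop on an object; the grip force is fixed at half the most. Time passes only in rows, so rows that do not move let the fingers close. It prints the time, the measured TCP pose, the force, the opening and the grip force at its end. Input that does not fit is refused with a message, and nothing moves.
- ctrl.get_obs(): the state, without advancing time (a new reading comes with each control period).
- cams.get_image(name): name is "scene" or "top"; returns a dict with "img" (400x640x3 uint8, red, green, blue), "fx", "fy", "cx", "cy" (pixels), "R" (3x3) and "t" (3): a world point X has camera coordinates R X + t. Camera axes: x right, y down, z forward; pixel columns grow to the right and rows downward; lengths in mm; the calibration is good to about 2 mm. A picture is of the moment at which its call begins. There is no depth.
- workorder.close_job(): hands the job in; it is judged then, once.
The state is a dict: "t": time; "qpos": joint angles; "qvel": joint speeds; "joint_torque": joint torques, N m; "ee_pos": TCP position; "orientation": TCP orientation; "ft_force": force on the tool from outside, world axes, zero at the start; "moment": the same for the moment, N m; "width": finger opening in mm; "grasp_force": force on a finger pad.
Only numpy, scipy, OpenCV 4.12 (cv2) and the standard library are available. Lean on these libraries where they do the work, as an engineer would, in place of code of your own. Each camera call takes 0.05 s, during which the arm holds its last target. There are 200 camera calls.

## Working session

There is one attempt and no reset: what is moved stays moved. The work goes in short steps, Python scripts to look and compute and a shell command to move; the robot and the scene stay as the last step left them, time stands still between calls to the robot, and variables do not carry over. Pictures are saved under pics/ and viewed, at most 10 in all, crops included, and the job is handed in when it is done.

```bash
ls; mkdir -p pics
python3 - <<'E'
from workcell import ctrl, cams, workorder
import cv2,numpy as np
for n in("top","scene"):
    d=cams.get_image(n); cv2.imwrite(f"pics/{n}0.png",d["img"][:,:,::-1]); print(n,d["fx"],d["cx"],d["cy"],(-np.array(d["R"]).T@d["t"]).round())
    print(np.array(d["R"]).round(3).tolist())
o=ctrl.get_obs();print(o["t"],o["ee_pos"],o["orientation"],o["width"])
E
```

```text
jog.py
pics
workcell.py
top 364.06608408367333 319.48019345313287 204.71849740422365 [456. -46. 940.]
[[0.024, -1.0, -0.006], [-0.985, -0.023, -0.173], [0.173, 0.01, -0.985]]
scene 467.89265921532547 325.63770518151847 203.0036827888198 [1220. -471.  836.]
[[0.533, 0.846, 0.01], [0.591, -0.364, -0.72], [-0.605, 0.39, -0.694]]
0.1 [ 187.4478156  -595.75167464  239.00819255] [-3.10387683e+00 -4.76704028e-01  2.84194952e-04] 87.73682438882462
```

View pics/top0.png

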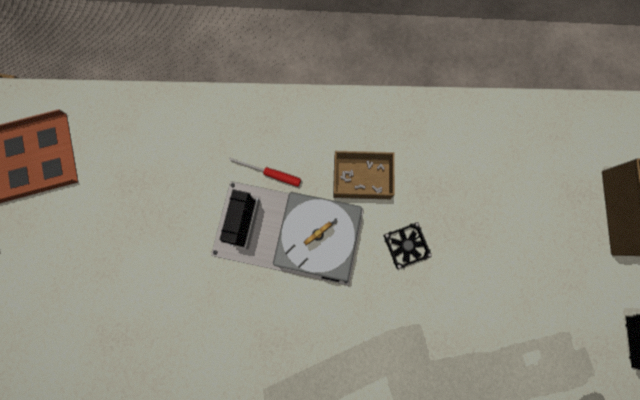

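View pics/scene0.png

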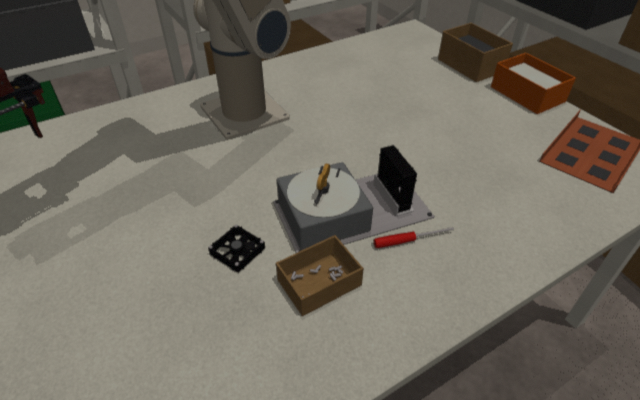

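The top view shows the key at about (319,234), the pointer towards (336,220), and the ribs at about (291,249) and (303,263). The case is turned slightly, with the fan upright on its left at (238,218). Next I'll measure these.

```bash
cat > h.py <<'E'
from workcell import ctrl, cams, workorder
import cv2,numpy as np
def ray(d,uv,z):
    R=np.array(d["R"]);t=np.array(d["t"]);c=-R.T@t
    v=R.T@np.array([(uv[0]-d["cx"])/d["fx"],(uv[1]-d["cy"])/d["fy"],1.])
    return c+v*(z-c[2])/v[2]
def proj(d,X):
    p=np.array(d["R"])@np.array(X)+np.array(d["t"]);return np.array([d["fx"]*p[0]/p[2]+d["cx"],d["fy"]*p[1]/p[2]+d["cy"]])
def blobs(d,m,z,lo,hi):
    n,l,s,c=cv2.connectedComponentsWithStats(m.astype(np.uint8))
    out=[]
    for i in range(1,n):
        if lo<=s[i,4]<=hi: out.append((s[i,4],c[i],ray(d,c[i],z)))
    return out
E
python3 - <<'E'
from h import *
d=cams.get_image("top");im=d["img"];hsv=cv2.cvtColor(im,cv2.COLOR_RGB2HSV)
x0,y0,x1,y1=215,170,370,295
# brightness of disc
print(im[245,340],im[260,320],im[249,291],im[263,303],im[220,336],im[234,319],im[205,292])
crop=cv2.resize(im[y0:y1,x0:x1],None,fx=5,fy=5,interpolation=cv2.INTER_CUBIC);cv2.imwrite("pics/top1.png",crop[:,:,::-1])
s=cams.get_image("scene");cv2.imwrite("pics/scene1.png",cv2.resize(s["img"][140:260,260:420],None,fx=5,fy=5,interpolation=cv2.INTER_CUBIC)[:,:,::-1])
E
```

```text
[163 166 166] [166 167 169] [109 108 106] [88 89 84] [92 91 88] [114  90  47] [109 109 107]
```

View pics/top1.png

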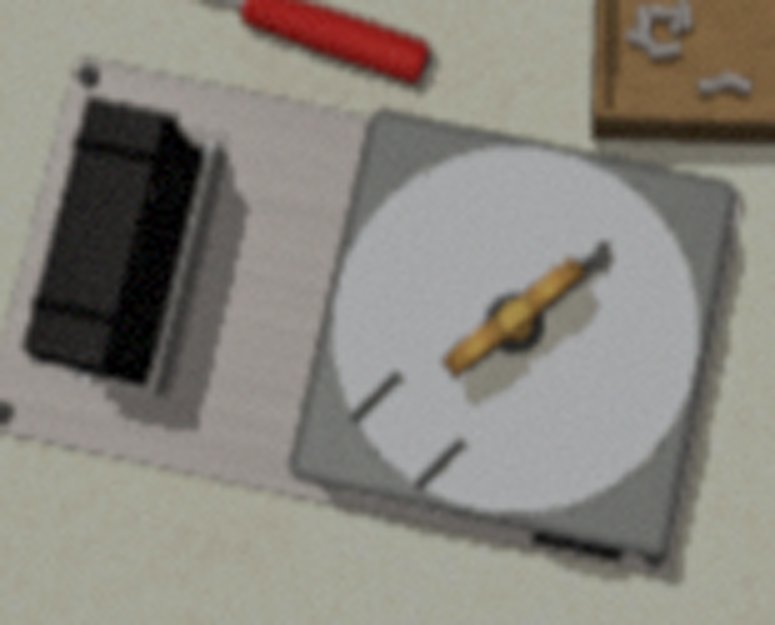

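View pics/scene1.png

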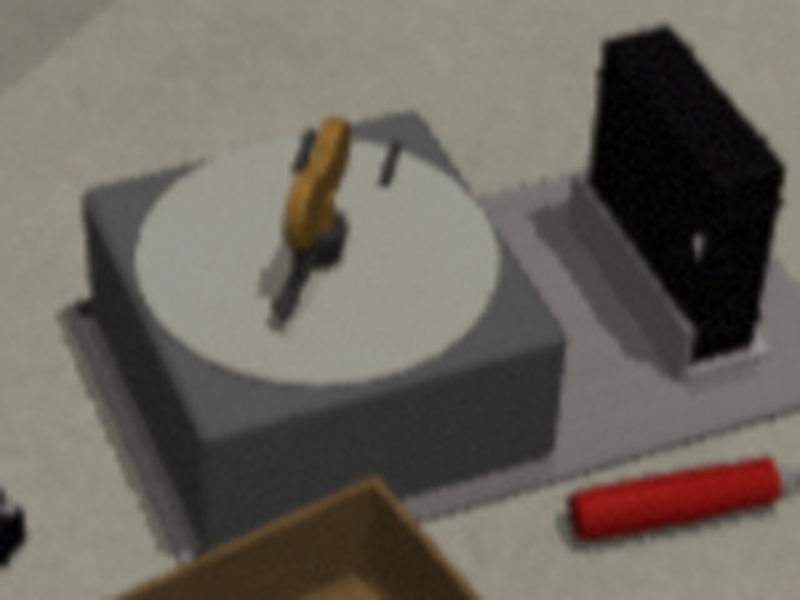

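The crop shows the ribs at crop pixels (377,397) and (441,464), the pointer tip at (603,247) and the brass key from (450,368) to (580,268). The ring is clear of obstructions.

```bash
cat >> h.py <<'E'
def measure(d,v=True):
    im=d["img"].astype(int);hsv=cv2.cvtColor(d["img"],cv2.COLOR_RGB2HSV)
    roi=np.zeros(im.shape[:2],bool);roi[192:280,276:362]=1
    w=(im.min(2)>140)&roi
    w=cv2.morphologyEx(w.astype(np.uint8),cv2.MORPH_OPEN,np.ones((3,3)))
    n,l,s,c=cv2.connectedComponentsWithStats(w);i=1+np.argmax(s[1:,4])
    cs=cv2.findContours((l==i).astype(np.uint8),cv2.RETR_EXTERNAL,cv2.CHAIN_APPROX_NONE)[0]
    h=cv2.convexHull(max(cs,key=len))[:,0].astype(float)
    P=np.array([ray(d,p,93)[:2] for p in h])
    (cx,cy),r=cv2.minEnclosingCircle(P.astype(np.float32))
    A=np.c_[2*P,np.ones(len(P))];q=np.linalg.lstsq(A,(P**2).sum(1),rcond=None)[0]
    return q[:2],np.sqrt(q[2]+q[:2]@q[:2]),h
E
python3 - <<'E'
from h import *
d=cams.get_image("top");im=d["img"].astype(int);hsv=cv2.cvtColor(d["img"],cv2.COLOR_RGB2HSV)
c,r,h=measure(d);print("ring",c,r)
m=np.zeros(im.shape[:2],np.uint8);cv2.fillConvexPoly(m,h.astype(np.int32),1);m=cv2.erode(m,np.ones((3,3)))>0
dark=m&(im.max(2)<125)&(hsv[...,1]<60)
for a,p,X in blobs(d,dark,97,6,400):
    v=X[:2]-c;print("dark",a,p,X,"r",np.hypot(*v),"ang",np.arctan2(v[1],v[0]))
# weighted tip pixels
br=m&(hsv[...,1]>90)
for a,p,X in blobs(d,br,145,10,900):
    ys,xs=np.nonzero(br);e=np.linalg.eigh(np.cov(np.array([ray(d,q,145)[:2] for q in zip(xs,ys)]).T))[1][:,1]
    print("key",a,p,X,"axis",np.arctan2(e[1],e[0]))
for u in((603,247),(399,377),(355,417),(463,443),(420,485),(320,470),(375,110),(735,185),(665,555),(293,472)):
    p=(u[0]/5+215-.4,u[1]/5+170-.4);z=103.5 if u[0]==603 else 97 if u[0]in(399,355,463,420) else 90
    X=ray(d,p,z);v=X[:2]-c;print(u,X.round(1),np.hypot(*v).round(1),np.arctan2(v[1],v[0]).round(3))
E
```

```text
ring [533.60799916 -35.00712902] 84.58439832157055
dark 92 [324.48913043 231.89130435] [540.43984072 -50.96990279  97.        ] r 17.363300543564428 ang -1.1663993446225152
dark 10 [314.1 230.6] [542.86884063 -26.79720872  97.        ] r 12.376024243030166 ang 0.7253174191856612
dark 26 [289.96153846 248.84615385] [499.4411019   27.62430171  97.        ] r 71.3447474106203 ang 2.0701959436553707
dark 22 [303.5 261.5] [471.42496617  -4.46031093  97.        ] r 69.28086089905598 ang 2.6849772476185474
key 176 [317.48295455 233.14772727] [532.51472741 -35.44252983 145.        ] axis 2.261408620675097
(603, 247) [570.3 -75.1 103.5] 54.3 -0.829
(399, 377) [508.5  17.7  97. ] 58.4 2.015
(355, 417) [489.7  37.3  97. ] 84.6 2.116
(463, 443) [479.1 -12.7  97. ] 58.9 2.753
(420, 485) [459.7   6.4  97. ] 84.7 2.632
(320, 470) [465.4  53.1  90. ] 111.5 2.23
(375, 110) [635.5  34.3  90. ] 123.2 0.598
(735, 185) [ 603.2 -137.5   90. ] 123.8 -0.974
(665, 555) [ 430.9 -106.2   90. ] 125.0 -2.535
(293, 472) [464.2  65.5  90. ] 122.2 2.175
```

```bash
cat >> h.py <<'E'
from scipy.spatial.transform import Rotation as Ro
def togo(tx,ty,tz,phi):
    o=ctrl.get_obs();R=Ro.from_rotvec(o["orientation"]);p=np.array(o["ee_pos"])
    M=R.as_matrix();f=np.arctan2(M[1,0],M[0,0])
    T=Ro.from_euler('z',phi)*Ro.from_euler('x',np.pi)
    print("t",round(o["t"],2),"pos",p.round(1),"phi",f.round(3),"tilt z",M[:,2].round(3),"q6",np.round(o["qpos"][5],3))
    print("tool shift",(M.T@(np.array([tx,ty,tz])-p)).round(1),"tool rotvec",(R.inv()*T).as_rotvec().round(3))
    print("F",np.round(o["ft_force"],1),"M",np.round(o["moment"],2),"w",round(o["width"],1),"g",round(o["grasp_force"],1))
E
R='echo'
python3 jog.py '[30, -26, 0, 0, 0, 0, 30, -26, 0, 0, 0, 0, 30, -26, 0, 0, 0, 0, 30, -26, 0, 0, 0, 0, 30, -26, 0, 0, 0, 0]' 60
python3 jog.py '[30, -26, 0, 0, 0, 0, 30, -26, 0, 0, 0, 0, 30, -26, 0, 0, 0, 0, 30, -26, 0, 0, 0, 0, 30, -26, 0, 0, 0, 0]'
python3 jog.py '[30, -26, 0, 0, 0, 0, 30, -26, 0, 0, 0, 0, 30, -26, 0, 0, 0, 0, 30, -26, 0, 0, 0, 0, 0, 0, 0, 0, 0, 0]'
python3 -c "
from h import *
togo(533.5,-35,239,2.28)"
```

```text
t: 0.67
ee_pos: [292.1, -425.5, 239.6]
orientation: [-3.105, -0.476, -0.0]
ft_force: [0.8, -0.1, -0.1]
width: 60.7
grasp_force: 0.0
t: 1.08
ee_pos: [396.3, -256.4, 239.9]
orientation: [3.105, 0.476, 0.001]
ft_force: [1.3, -0.9, 0.3]
width: 59.8
grasp_force: 0.0
t: 1.5
ee_pos: [482.0, -118.2, 240.0]
orientation: [-3.103, -0.484, -0.004]
ft_force: [-1.0, -0.5, -0.2]
width: 59.7
grasp_force: 0.0
t 1.5 pos [ 482.  -118.2  240. ] phi 0.31 tilt z [ 0.002  0.001 -1.   ] q6 0.995
tool shift [ 74.4 -63.5   1.2] tool rotvec [ 0.002 -0.002 -1.97 ]
F [-1.  -0.5 -0.2] M [-0.   -0.    0.02] w 59.7 g 0.0
```

```bash
python3 jog.py '[25, -21, 0, 0, 0, 0, 25, -21, 0, 0, 0, 0, 24, -21, 0, 0, 0, 0, 0, 0, 0, 0, 0, -0.095, 0, 0, 0, 0, 0, -0.125]'
python3 jog.py '[0, 0, 0, 0, 0, -0.125, 0, 0, 0, 0, 0, -0.125, 0, 0, 0, 0, 0, -0.125, 0, 0, 0, 0, 0, -0.125, 0, 0, 0, 0, 0, -0.125]'
python3 jog.py '[0, 0, 0, 0, 0, -0.125, 0, 0, 0, 0, 0, -0.125, 0, 0, 0, 0, 0, -0.125, 0, 0, 0, 0, 0, -0.125, 0, 0, 0, 0, 0, -0.125]'
python3 jog.py '[0, 0, 0, 0, 0, -0.125, 0, 0, 0, 0, 0, -0.125, 0, 0, 0, 0, 0, -0.125, 0, 0, 0, 0, 0, -0.125, 0, 0, 0, 0, 0, 0]'
python3 jog.py '[0, 0, 0, 0, 0, 0]'
python3 -c "
from h import *
togo(533.5,-35,139,2.28)"
```

```text
t: 1.92
ee_pos: [531.3, -39.4, 239.5]
orientation: [3.031, 0.825, -0.0]
ft_force: [-0.5, -0.7, 0.0]
width: 59.8
grasp_force: 0.0
t: 2.33
ee_pos: [530.4, -41.0, 239.6]
orientation: [-2.631, -1.716, 0.0]
ft_force: [1.0, 0.6, -0.3]
width: 60.2
grasp_force: 0.0
t: 2.75
ee_pos: [530.4, -41.1, 239.6]
orientation: [-1.976, -2.442, 0.0]
ft_force: [-0.5, 0.5, -0.5]
width: 60.2
grasp_force: 0.0
t: 3.17
ee_pos: [530.4, -41.1, 239.6]
orientation: [-1.313, -2.854, 0.0]
ft_force: [0.7, -0.5, 0.8]
width: 60.1
grasp_force: 0.0
t: 3.25
ee_pos: [530.5, -40.9, 239.6]
orientation: [-1.325, -2.848, 0.0]
ft_force: [0.1, -0.2, 1.2]
width: 59.9
grasp_force: 0.0
t 3.25 pos [530.5 -40.9 239.6] phi 2.271 tilt z [-0. -0. -1.] q6 -0.799
tool shift [  2.6   6.1 100.6] tool rotvec [-0.    -0.    -0.009]
F [ 0.1 -0.2  1.2] M [ 0.01 -0.14  0.03] w 59.9 g 0.0
```

```bash
python3 jog.py '[2.6, 6.1, 0, 0, 0, 0, 0, 0, 30, 0, 0, 0, 0, 0, 30, 0, 0, 0, 0, 0, 30, 0, 0, 0, 0, 0, 13.5, 0, 0, 0]'
python3 jog.py '[0, 0, 0, 0, 0, 0, 0, 0, 0, 0, 0, 0]'
python3 - <<'E'
from h import *
togo(533.5,-35,136,2.28)
d=cams.get_image("scene");cv2.imwrite("pics/scene2.png",cv2.resize(d["img"][100:260,240:440],None,fx=4,fy=3.75)[:,:,::-1])
E
```

```text
t: 3.67
ee_pos: [532.0, -34.2, 133.1]
orientation: [-1.322, -2.846, 0.002]
ft_force: [-0.9, 0.2, -0.1]
width: 60.6
grasp_force: 0.0
t: 3.83
ee_pos: [533.5, -34.4, 135.8]
orientation: [-1.321, -2.849, 0.001]
ft_force: [0.5, 0.8, 0.2]
width: 59.9
grasp_force: 0.0
t 3.83 pos [533.5 -34.4 135.8] phi 2.273 tilt z [-0.002  0.    -1.   ] q6 -0.789
tool shift [-0.4 -0.4 -0.2] tool rotvec [-0.001 -0.001 -0.007]
F [0.5 0.8 0.2] M [-0.05 -0.12 -0.03] w 59.9 g 0.0
```

View pics/scene2.png

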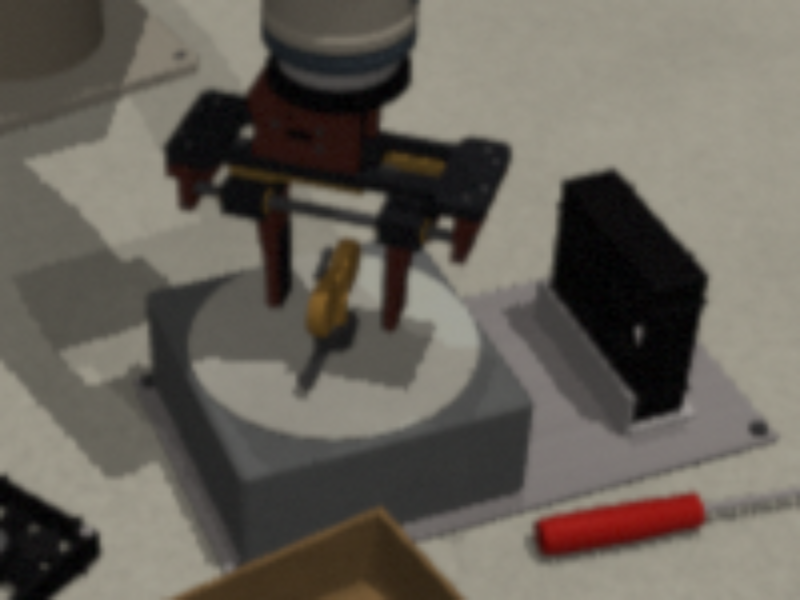

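The fingers straddle the key blade, near crop pixels (275,290) and (395,310), with the key at (335,285). They line up with the blade and clear the fan. Closing now.

```bash
python3 jog.py '[0, 0, 0, 0, 0, 0, 0, 0, 0, 0, 0, 0, 0, 0, 0, 0, 0, 0, 0, 0, 0, 0, 0, 0, 0, 0, 0, 0, 0, 0]' 4
python3 jog.py '[0, 0, 0, 0, 0, 0, 0, 0, 0, 0, 0, 0, 0, 0, 0, 0, 0, 0, 0, 0, 0, 0, 0, 0]'
python3 -c "
from h import *
togo(533.5,-35,136,2.28)"
```

```text
t: 4.3
ee_pos: [533.9, -34.7, 136.7]
orientation: [1.319, 2.85, 0.001]
ft_force: [-0.1, 0.5, -0.8]
width: 29.9
grasp_force: 0.0
t: 4.63
ee_pos: [533.0, -35.2, 136.3]
orientation: [-1.319, -2.85, 0.002]
ft_force: [-2.6, -3.8, 3.0]
width: 14.8
grasp_force: 30.0
t 4.63 pos [533.  -35.2 136.3] phi 2.275 tilt z [-0.001 -0.001 -1.   ] q6 -0.791
tool shift [-0.2  0.5  0.3] tool rotvec [-0.002 -0.    -0.005]
F [-2.6 -3.8  3. ] M [-0.79  0.48  0.01] w 14.8 g 30.0
```

```bash
python3 jog.py '[0, 0, 0, 0, 0, 0, 0, 0, 0, 0, 0, 0, 0, 0, 0, 0, 0, 0, 0, 0, 0, 0, 0, 0, 0, 0, 0, 0, 0, 0]'
python3 -c "
from h import *
togo(533.5,-35,136,2.28)"
```

```text
t: 5.05
ee_pos: [533.0, -35.2, 136.2]
orientation: [-1.319, -2.85, 0.002]
ft_force: [-3.8, -4.3, 4.1]
width: 14.9
grasp_force: 30.0
t 5.05 pos [533.  -35.2 136.2] phi 2.275 tilt z [-0.001 -0.001 -1.   ] q6 -0.791
tool shift [-0.2  0.5  0.2] tool rotvec [-0.002 -0.    -0.005]
F [-3.8 -4.3  4.1] M [-0.76  0.49  0.02] w 14.9 g 30.0
```

The opening stopped at 14.9 mm, which fits the thicker hub visible mid-blade, and the grip is firm. I'll make a first part turn and check it.

```bash
python3 jog.py '[0, 0, 0, 0, 0, 0.1, 0, 0, 0, 0, 0, 0.1, 0, 0, 0, 0, 0, 0.1, 0, 0, 0, 0, 0, 0.1, 0, 0, 0, 0, 0, 0.1]'
python3 jog.py '[0, 0, 0, 0, 0, 0, 0, 0, 0, 0, 0, 0]'
python3 - <<'E'
from h import *
togo(533.5,-35,136,2.28)
d=cams.get_image("scene");a=d["img"][140:230,270:390]
t=cams.get_image("top");b=t["img"][190:280,260:380]
cv2.imwrite("pics/both3.png",cv2.resize(np.hstack([a,b]),None,fx=3.3,fy=4)[:,:,::-1])
E
```

```text
t: 5.47
ee_pos: [533.4, -35.0, 136.3]
orientation: [-1.989, -2.432, 0.001]
ft_force: [-2.1, -3.0, 2.3]
width: 14.9
grasp_force: 30.0
t: 5.63
ee_pos: [533.4, -35.0, 136.3]
orientation: [-1.98, -2.439, 0.001]
ft_force: [-2.7, -4.1, 3.4]
width: 15.1
grasp_force: 30.0
t 5.63 pos [533.4 -35.  136.3] phi 1.778 tilt z [-0. -0. -1.] q6 -0.294
tool shift [-0.1  0.   0.3] tool rotvec [-0.001  0.    -0.502]
F [-2.7 -4.1  3.4] M [-0.74  0.38  0.08] w 15.1 g 30.0
```

View pics/both3.png

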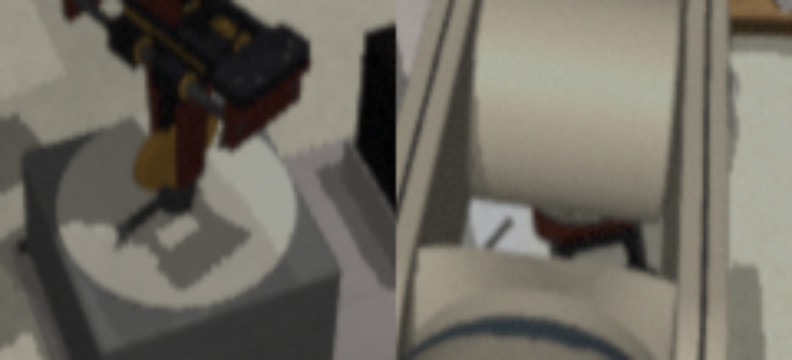

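In the scene half the pointer tip is at about (120,240) in the picture, or scene pixel (306,200), and it has turned with the key. I'll check its angle, then keep turning.

```bash
python3 - <<'E'
from h import *
d=cams.get_image("scene")
X=ray(d,(306.2,199.8),103.5);v=X[:2]-[533.6,-35];print(X,np.hypot(*v),np.arctan2(v[1],v[0]))
E
python3 jog.py '[0, 0, 0, 0, 0, 0.1, 0, 0, 0, 0, 0, 0.1, 0, 0, 0, 0, 0, 0.1, 0, 0, 0, 0, 0, 0.1, 0, 0, 0, 0, 0, 0.1]'
python3 jog.py '[0, 0, 0, 0, 0, 0.1, 0, 0, 0, 0, 0, 0.1, 0, 0, 0, 0, 0, 0.1, 0, 0, 0, 0, 0, 0.1, 0, 0, 0, 0, 0, 0.1]'
python3 -c "
from h import *
togo(533.5,-35,136,-.77)"
```

```text
[549.78307526 -92.11254921 103.5       ] 59.361057955792866 -1.294680079501782
t: 6.2
ee_pos: [533.9, -35.0, 136.3]
orientation: [2.526, 1.866, 0.0]
ft_force: [-0.7, -4.7, 2.5]
width: 14.8
grasp_force: 30.0
t: 6.62
ee_pos: [534.3, -35.2, 136.3]
orientation: [2.909, 1.183, 0.001]
ft_force: [-0.6, -6.4, 1.2]
width: 15.3
grasp_force: 30.0
t 6.62 pos [534.3 -35.2 136.3] phi 0.773 tilt z [ 0.001 -0.001 -1.   ] q6 0.711
tool shift [-0.4 -0.7  0.3] tool rotvec [ 1.000e-03 -2.000e-03  1.543e+00]
F [-0.6 -6.4  1.2] M [-1.06 -0.    0.29] w 15.3 g 30.0
```

```bash
python3 jog.py '[0, 0, 0, 0, 0, 0.1, 0, 0, 0, 0, 0, 0.1, 0, 0, 0, 0, 0, 0.1, 0, 0, 0, 0, 0, 0.1, 0, 0, 0, 0, 0, 0.1]'
python3 jog.py '[0, 0, 0, 0, 0, 0.1, 0, 0, 0, 0, 0, 0.1, 0, 0, 0, 0, 0, 0.1, 0, 0, 0, 0, 0, 0.1, 0, 0, 0, 0, 0, 0.1]'
python3 jog.py '[0, 0, 0, 0, 0, 0.1, 0, 0, 0, 0, 0, 0.1, 0, 0, 0, 0, 0, 0.1, 0, 0, 0, 0, 0, 0.1, 0, 0, 0, 0, 0, 0.1]'
python3 jog.py '[0, 0, 0, 0, 0, 0.04, 0, 0, 0, 0, 0, 0, 0, 0, 0, 0, 0, 0]'
python3 - <<'E'
from h import *
togo(533.5,-35,136,-.77)
d=cams.get_image("scene");a=d["img"][140:230,270:390]
t=cams.get_image("top");b=t["img"][190:280,260:380]
cv2.imwrite("pics/both4.png",cv2.resize(np.hstack([a,b]),None,fx=3.3,fy=4)[:,:,::-1])
E
```

```text
t: 7.03
ee_pos: [534.5, -35.6, 136.3]
orientation: [3.11, 0.427, 0.003]
ft_force: [0.9, -8.4, 0.1]
width: 14.8
grasp_force: 30.0
t: 7.45
ee_pos: [534.5, -36.1, 136.3]
orientation: [3.119, -0.355, 0.003]
ft_force: [1.2, -11.2, -0.1]
width: 15.0
grasp_force: 30.0
t: 7.87
ee_pos: [534.3, -36.5, 136.3]
orientation: [2.934, -1.116, 0.004]
ft_force: [-0.4, -13.8, 1.0]
width: 14.6
grasp_force: 30.0
t: 8.12
ee_pos: [534.3, -36.5, 136.3]
orientation: [2.914, -1.168, 0.004]
ft_force: [-0.4, -13.9, 0.7]
width: 15.2
grasp_force: 30.0
t 8.12 pos [534.3 -36.5 136.3] phi -0.762 tilt z [ 0.001 -0.003 -1.   ] q6 2.247
tool shift [-1.6 -0.5  0.3] tool rotvec [ 0.001 -0.003  0.008]
F [ -0.4 -13.9   0.7] M [-2.27  0.07  0.2 ] w 15.2 g 30.0
```

View pics/both4.png

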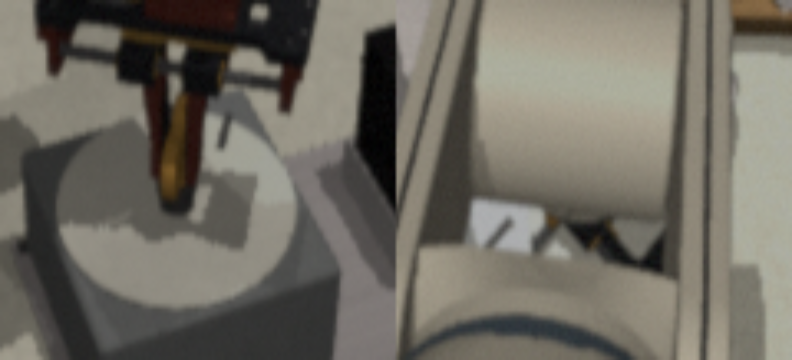

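The gripper still hides the pointer, but the key lies along the gate direction. I'll release, rise and move aside to look.

```bash
python3 jog.py '[0, 0, 0, 0, 0, 0, 0, 0, 0, 0, 0, 0, 0, 0, 0, 0, 0, 0, 0, 0, 0, 0, 0, 0, 0, 0, 0, 0, 0, 0]' 60
python3 jog.py '[0, 0, 0, 0, 0, 0, 0, 0, 0, 0, 0, 0, 0, 0, 0, 0, 0, 0, 0, 0, 0, 0, 0, 0]'
python3 jog.py '[0, 0, -25, 0, 0, 0, 0, 0, -35, 0, 0, 0, 0, 0, -35, 0, 0, 0, 0, 0, -5, 0, 0, 0]'
python3 jog.py '[28, 29, 0, 0, 0, 0, 28, 29, 0, 0, 0, 0, 28, 29, 0, 0, 0, 0, 28, 29, 0, 0, 0, 0, 28, 29, 0, 0, 0, 0]'
python3 jog.py '[28, 29, 0, 0, 0, 0, 28, 29, 0, 0, 0, 0, 28, 29, 0, 0, 0, 0, 28, 29, 0, 0, 0, 0, 28, 29, 0, 0, 0, 0]'
python3 jog.py '[0, 0, 0, 0, 0, 0, 0, 0, 0, 0, 0, 0]'
python3 - <<'E'
from h import *
d=cams.get_image("top");im=d["img"];cv2.imwrite("pics/top5.png",cv2.resize(im[170:295,215:370],None,fx=5,fy=4.8,interpolation=cv2.INTER_CUBIC)[:,:,::-1])
hsv=cv2.cvtColor(im,cv2.COLOR_RGB2HSV)
br=np.zeros(im.shape[:2],bool);br[200:275,280:358]=1;br&=hsv[...,1]>90
ys,xs=np.nonzero(br);P=np.array([ray(d,q,145)[:2] for q in zip(xs,ys)]);e=np.linalg.eigh(np.cov(P.T))[1][:,1];print("key",P.mean(0),np.arctan2(e[1],e[0]),len(P))
togo(533.5,-35,236,-.77)
E
```

```text
t: 8.63
ee_pos: [533.7, -34.3, 136.1]
orientation: [-2.915, 1.172, 0.0]
ft_force: [0.7, -0.4, 0.2]
width: 44.8
grasp_force: 0.0
t: 8.97
ee_pos: [533.7, -34.6, 136.2]
orientation: [-2.914, 1.173, -0.0]
ft_force: [0.6, 0.3, 0.5]
width: 60.1
grasp_force: 0.0
t: 9.3
ee_pos: [536.6, -34.9, 241.7]
orientation: [-2.912, 1.172, -0.013]
ft_force: [0.6, -0.2, 0.4]
width: 60.2
grasp_force: 0.0
t: 9.72
ee_pos: [533.7, -237.9, 235.9]
orientation: [-2.915, 1.172, 0.0]
ft_force: [0.4, 0.1, 0.3]
width: 60.0
grasp_force: 0.0
t: 10.13
ee_pos: [534.2, -439.7, 235.5]
orientation: [-2.914, 1.173, 0.001]
ft_force: [0.8, 0.6, -0.1]
width: 59.8
grasp_force: 0.0
t: 10.3
ee_pos: [533.9, -439.6, 235.0]
orientation: [-2.912, 1.177, 0.001]
ft_force: [0.7, -0.2, -0.6]
width: 60.1
grasp_force: 0.0
key [531.72881756 -34.77851993] 2.4201249545033896 177
t 10.35 pos [ 534.  -437.9  235.1] phi -0.767 tilt z [-0.001  0.001 -1.   ] q6 1.633
tool shift [-279.9 -289.8   -0.4] tool rotvec [-0.     0.002  0.003]
F [-0.2  0.6  0.7] M [ 0.11 -0.02  0.03] w 60.1 g 0.0
```

View pics/top5.png

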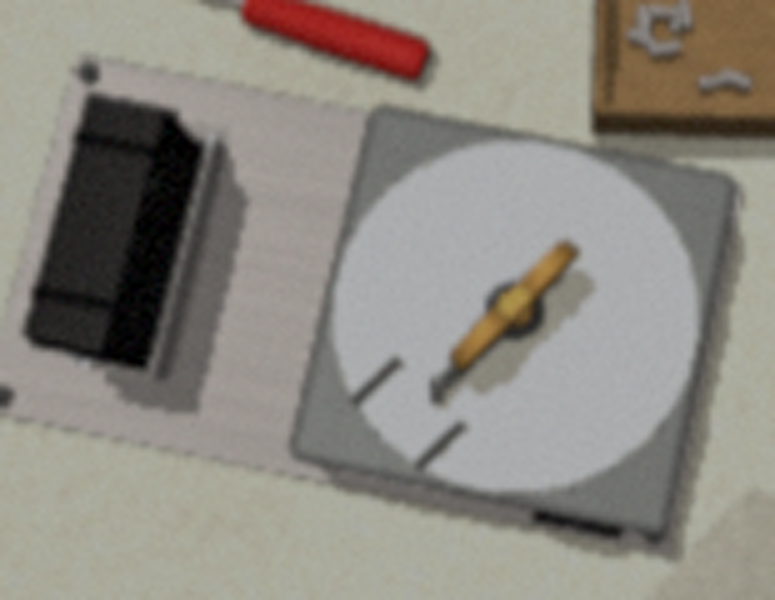

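The pointer tip, at crop pixel (437,395), lies between the ribs' inner ends at (400,362) and (463,430). The key axis is at 2.42 rad against the gate at 2.38, with ±0.24 allowed. The arm is clear and the loose things I can see have not moved, so I'm handing in.

```bash
python3 -c "
from workcell import ctrl, cams, workorder
print(workorder.close_job())"
```

```text
the job is handed in; nothing more can be done
None
```

The timer is wound so its pointer stands between the two ribs (about 0.04 rad off centre); I let go of the key, touched none of the loose things, and handed the job in at about 10 s.

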